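# Feed a slide cassette home into the reader with a push stick

### The job

Pick up the push stick and with its tip feed the blue slide cassette along the guide channel into the reader, past the sprung side roller, until it is fully home; there press it against the sprung orange contact with roughly 15 to 18 N for a good second, and never push it harder than 22 N, for the slide is glass. Then stand the stick back on the green mat, upright as it was, and let go. Keep the gripper off the cassette and leave the other things where they are.

Things in the scene. Friction and masses are not known exactly. Their poses are not given: they have to be found in the camera images.
- dock: White slide reader with a straight grey guide channel, fixed to the bench. Origin on the bench top (z = 0) under the middle of the tunnel mouth; x is the feed direction (into the reader), z up. The open channel runs from x = -190 mm to 0, outer end open; then a tunnel under a clear cover (x 0 to 122 mm, underside 21, top 24 mm above bench). Housing x 126 to 268 mm, 190 wide, 130 high.
- mouth (a point): Middle of the channel floor at the tunnel mouth (dock x = 0), 6 mm above the bench, axes as the dock's. The channel is 34 mm wide between two 12 mm thick grey walls whose tops are 22 mm above the bench. The stop inside can be set: when home, the cassette's centre lies 42 to 72 mm inside the mouth (its rear 0 to 30 mm inside), and where in that range differs each time and must be felt.
- roller (a joint): Sideways travel (m) of the sprung brass roller, radius 8 mm, in the tunnel's +y wall: 0 free (it reaches 4.5 mm into the channel), about 0.0025 on the cassette's side, about 0.0005 clicked into its notch at home. The cassette's front edge meets it 36 mm before home and needs about 5 to 11 N of push to pass it, then it rubs with 3 to 7 N; at home the push drops to nothing, then rises on the contact.
- contact (a joint): Travel (m) of the sprung orange contact block at the end of the tunnel, which the cassette's front face meets at home: 0 free, growing as it is pushed in, 10 N per mm, up to 0.006. At home roller and wall take about 4 to 9 N of a push and the contact the rest; the cassette counts as pressed when the contact is in by 0.0004 (4 N).
- cassette_mid (a point): Centre of the blue slide cassette, 84 mm long (along its x, the feed direction), 32 mm wide, 12 mm high, about 60 g, lying loose in the open channel with its front towards the tunnel; 1 mm play on each side. It has a notch in its +y side, 12 mm ahead of its centre. Its rear face is 42 mm behind this point.
- stick_grip (a point): Point to grip on the push stick: half-way through its black handle post, 46 mm above the stick's underside. The post is 26 mm long (along the stick's x), 20 mm wide (along its y: close the fingers along this axis), and its top is 60 mm above the underside. The stick weighs about 100 g and stands on its flat underside on the mat.
- stick_tip (a point): Middle of the push stick's flat orange front face (16 mm wide, 9 mm high), 4.5 mm above the underside and 123 mm ahead (stick's +x) of the grip point. The orange bar, 16 mm wide and 9 mm high, runs from the post to this tip.
- mat: Green mat fixed on the bench, 220 mm (its x) by 110 mm (its y), 2 mm thick; origin at the centre of its underside.
- tip_box: White and yellow pipette tip box, 85 x 122 x 59 mm, bystander; origin at the centre of its underside.
- flask: Small conical flask, 68 mm across the foot, 103 mm high, bystander; origin at the centre of its underside.
- mouse: Black computer mouse, 100 x 60 x 24 mm, bystander; origin at the centre of its underside.
- marker: Black marker pen, 130 mm long, 14 mm thick, bystander; origin at the centre of its underside.
Things that resemble listed ones, but are neither listed nor needed, are in the scene too. Leave any purple look-alike of the part that bears roller alone.

How it is judged:
On the way:
1. the cassette is pressed home by the stick: the sprung contact bears over 4 N for 0.4 s (value of joint contact above 0.0004 m and contact force between stick and cassette above 3 N and x of cassette_mid in the frame of mouth above 0.0395 m), for 0.4 s.
At the end, for the whole second after the job is handed in: The cassette lies home: centre 39.5 to 74.5 mm inside the mouth, within 3 mm of the channel's middle and flat on its floor, roller in its notch (travel under 1.4 mm). The stick stands upright (0.08 rad), at rest on the mat, its grip point over the mat, its tip no more than 10 mm off it at the ends (x of cassette_mid in the frame of mouth between 0.0395 and 0.0745 m and value of joint roller below 0.0014 m and y of cassette_mid in the frame of mouth between -0.003 and 0.003 m and z of cassette_mid in the frame of mouth between 0.003 and 0.009 m and x of stick_grip in the frame of mat between -0.11 and 0.11 m and y of stick_grip in the frame of mat between -0.055 and 0.055 m and x of stick_tip in the frame of mat between -0.12 and 0.12 m and y of stick_tip in the frame of mat between -0.055 and 0.055 m and angle between stick_grip's own z axis and vertical below 0.08 rad and height (world z) of stick_grip below 0.053 m and linear speed of each of stick, cassette below 0.02 m/s); the robot touches nothing.
It fails at once if the stick pushes on the cassette with more than 22 N (contact force between stick and cassette above 22 N).
It fails at once if the gripper or arm touches the cassette (contact force between any of the fingers, the arm and cassette above 0.5 N).
It fails at once if a bystander is moved by more than 15 mm (distance of any of tip_box, flask, mouse, marker from where it was at the start of the episode above 0.015 m).
It also fails if it takes over 69 s, if anything falls off the work surface, if the arm or the gripper's body presses on something with over 40 N, if the wrist force passes 120 N, or if a joint passes its speed limit or range.

### The arm

A 6-joint arm with a two-finger parallel gripper is mounted at the origin on the work surface. World frame = base frame: x ahead of the robot, y to its left, z up, the work surface at z = 0. Lengths are in m, angles in rad, forces in N, time in s.
With the tool pointing down it reaches from about 0.275 to 0.75 m from the base axis. Payload 10.2 kg.
Tool frame: the origin (TCP) lies at the very end of the fingers, on their centre line; the grasp point (between the pads) lies 19 mm behind it (manip.pinch_z is the distance from the TCP to the grasp point, in m); z points along the fingers, y is the line along which they close (so a half turn about z gives the same grasp; the last joint's range is limited). The gripper opens to 85 mm and grips with 20 to 120 N. Pads are 22 mm wide; open, the fingers measure 114 mm over their backs; the gripper's body (76 mm by 85 mm) begins 54 mm behind the grasp point. The pads swing forward as they close: fully open they stand 13 mm farther back than shut.
Start: joints at [0.932, 0.313, 1.498, -0, 1.331, -0.223], TCP at [0.212, 0.48, 0.231] pointing down, gripper open.
Joint ranges: [-2.94, 2.94], [-0.97, 2.17], [0.19, 2.56], [-1.23, 4.37], [0.02, 3.11], [-2.88, 2.88]. Speed limits (rad/s): [2.39, 2.39, 3.01, 3.14, 3.14, 3.14].

### API

Orientations are given as a 3x3 rotation matrix whose columns are the frame's x, y, z axes.
In Python, from workcell import status, viewer, manip gives the robot as it stands.
- The arm moves only by the tool send_rows, never from a script. Its arguments are lists of equal length, an entry for each row: "offset": the shift along the world's x, y, z in cm, a list of three; "angular": the turn, a rotation vector about the world's x, y, z in rad, a list of three. A call has 1 to 5 rows; each row shifts and turns the commanded pose from where the row before left it; what a row does not reach is not made up. A row lasts 1/12 s, in which the tool goes at most 41.7 mm and 7.16 degrees, less where a joint would pass 70% of its speed; a pose out of reach is approached as far as the arm can. A call with a gripper value outside its range is refused whole. "jaw" is the closure in counts, from 0 (fully open) to 255 (shut), set as the call begins (left out, the last holds). The fingers move at their own pace and stop on an object; "squeeze" is the grip in N (left out, the last holds). Time passes only in rows, so rows that do not move let the fingers close. It gives the time, the measured TCP pose, the force, the opening and the grip force at its end, in the units of the state.
- status.get_state(): the state, without advancing time (a new reading comes with each control period).
- viewer.snapshot(name): name is "scene" or "top" or "wrist"; returns the picture (420x560x3 uint8, red, green, blue); there is no depth.
- viewer.get_calibration(name): a dict with "K" (3x3 intrinsics, pixels), "xyz" and "rotation" of the camera in the world. Camera axes: x right, y down, z forward; pixel columns grow to the right and rows downward; lengths in m; the calibration is good to about 2 mm. The wrist camera is an equidistant fisheye: a pixel r from the principal point sees the ray r / f radians off the axis. A picture is of the moment at which its call begins: read the wrist's pose just before it. get_calibration takes no time and is no camera call; for the wrist camera it gives the pose at the moment of the call.
- manip.job_done(): hands the job in; it is judged then, once.
The state is a dict: "t": time; "joints": joint angles; "dq": joint speeds; "joint_torque": joint torques, N m; "tcp_pos": TCP position; "orientation": TCP orientation; "force": force on the tool from outside, world axes, zero at the start; "moment": the same for the moment, N m; "finger_gap": opening from 0.0 (shut) to 1.0 (fully open); "grasp_force": force on a finger pad.
Only numpy, scipy, OpenCV 4.12 (cv2) and the standard library are available. Lean on these libraries where they do the work, as an engineer would, in place of code of your own. Each camera call takes 0.05 s, during which the arm holds its last target. There are 200 camera calls.

## Working session

There is one attempt and no reset: what is moved stays moved. The work goes in short steps, Python scripts to look and compute and a tool call to move; the robot and the scene stay as the last step left them, time stands still between calls to the robot, and variables do not carry over. Pictures are saved under pics/ and viewed, at most 10 in all, crops included, and the job is handed in when it is done.

Besides the shell and the picture viewer there is one more tool, called by a JSON object that holds its "api" and its "payload", one argument or row to a line. send_rows: Moves the arm, as the interface text tells. Its arguments: {"type":"object","properties":{"offset":{"type":"array","items":{"type":"array","items":{"type":"number"}}},"angular":{"type":"array","items":{"type":"array","items":{"type":"number"}}},"jaw":{"type":"number"},"squeeze":{"type":"number"}},"required":["offset","angular"]}

```bash
ls; mkdir -p pics; cat > h.py <<'E'
import numpy as np, cv2
from workcell import status, viewer, manip
def snap(n,f):
    c=viewer.get_calibration(n); im=viewer.snapshot(n); cv2.imwrite(f'pics/{f}.png',im[:,:,::-1]); np.save(f'pics/{f}.npy',im)
    np.savez(f'pics/{f}_c.npz',K=c['K'],xyz=c['xyz'],R=c['rotation']); return im
def ray(f,uv,z,fish=False):
    c=np.load(f'pics/{f}_c.npz'); K=c['K']; uv=np.atleast_2d(np.float64(uv))
    d=np.c_[(uv[:,0]-K[0,2])/K[0,0],(uv[:,1]-K[1,2])/K[1,1],np.ones(len(uv))]
    if fish:
        r=np.hypot(d[:,0],d[:,1]); s=np.where(r>1e-9,np.sin(r)/np.maximum(r,1e-9),1); d=np.c_[d[:,0]*s,d[:,1]*s,np.cos(r)]
    w=d@c['R'].T; return c['xyz']+w*((z-c['xyz'][2])/w[:,2])[:,None]
E
python3 - <<'E'
from h import *
a=snap('scene','s0');b=snap('top','t0')
cv2.imwrite('pics/st0.png',cv2.resize(np.hstack([a,b])[:,:,::-1],(800,300),interpolation=3))
print({k:v for k,v in status.get_state().items() if k in('t','force','tcp_pos','finger_gap')})
E
```

```text
pics
{'t': 0.1, 'tcp_pos': array([0.21193575, 0.48007721, 0.23078022]), 'force': array([ 0.09447984, -0.35919803,  0.15210189]), 'finger_gap': 1.0034712190806232}
```

View pics/t0.png

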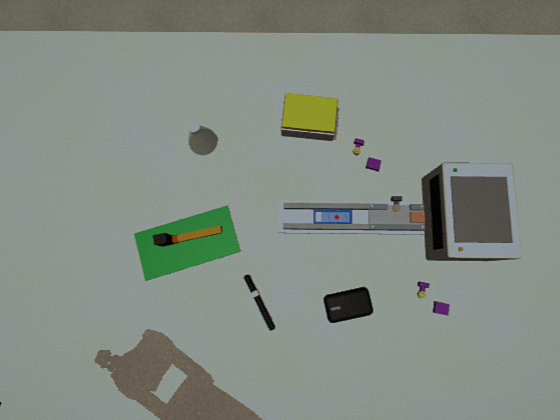

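View pics/s0.png

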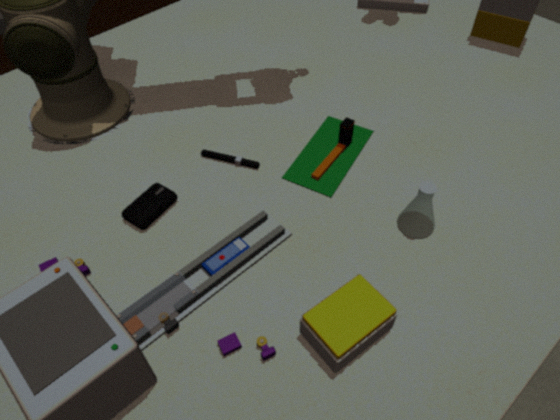

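The top view shows the mat at (188,243), with the stick's post at (163,239) and its tip at (222,229). The cassette is at (333,216) in the channel, which runs along +u to the reader at (470,210). There is one stick, one cassette and one channel. The purple roller and block look-alikes at (358,147), (373,164), (423,290) and (441,308) are to be left alone.

```bash
python3 - <<'E'
from h import *
np.set_printoptions(precision=4,suppress=True)
im=np.load('pics/t0.npy'); hsv=cv2.cvtColor(im,cv2.COLOR_RGB2HSV)
c=np.load('pics/t0_c.npz'); print(c['K'],c['xyz'],c['R'])
def comp(m,z,name,roi,amin=20):
    k=np.zeros_like(m); u0,v0,u1,v1=roi; k[v0:v1,u0:u1]=m[v0:v1,u0:u1]
    cs,_=cv2.findContours(k,0,2)
    for q in cs:
        if cv2.contourArea(q)<amin: continue
        r=cv2.minAreaRect(q); b=cv2.boxPoints(r); w=ray('t0',b,z)[:,:2]
        e=[w[1]-w[0],w[2]-w[1]]; 
        print(name,'px',np.round(r[0]),'ctr',w.mean(0),'len',[np.linalg.norm(x) for x in e],'yaw',[np.degrees(np.arctan2(x[1],x[0])) for x in e])
H=lambda lo,hi:cv2.inRange(hsv,np.array(lo),np.array(hi))
mat=H((45,120,60),(75,255,255))
orange=H((5,150,100),(20,255,255)); blue=H((100,120,60),(125,255,255)); dark=H((0,0,0),(180,255,50))
st=cv2.morphologyEx(mat|orange|dark,cv2.MORPH_CLOSE,np.ones((3,3)))
comp(st,0.002,'mat',(120,195,250,290),500)
comp(orange,0.011,'bar',(130,200,245,285))
comp(dark,0.062,'post',(130,200,245,285))
comp(blue,0.018,'cass',(280,190,380,240))
comp(orange,0.01,'contact',(400,195,430,235))
gray=im[:,:,:].astype(int)
# channel walls: profiles across
for u in (295,305,360,375,385,410): print(u,[tuple(gray[v,u]) .__str__() if 0 else int(gray[v,u].mean()) for v in range(196,240)])
for v in (206,216,228): print(v,[int(gray[v,u].mean()) for u in range(275,430)])
E
python3 - <<'E'
import cv2,numpy as np
im=cv2.imread('pics/t0.png')[185:265,130:290]; im2=cv2.imread('pics/t0.png')[185:245,270:430]
cv2.imwrite('pics/c1.png',np.vstack([cv2.resize(x,None,fx=4,fy=4,interpolation=2) for x in (im,im2)]))
E
```

```text
[[396.5802   0.     281.9134]
 [  0.     396.5802 202.5215]
 [  0.       0.       1.    ]] [0.434  0.085  0.8926] [[ 0.0112 -0.9837  0.1796]
 [-0.9999 -0.0098  0.0086]
 [-0.0067 -0.1797 -0.9837]]
mat px [186. 243.] ctr [0.5038 0.3065] len [np.float64(0.22392498250556925), np.float64(0.10977352215187862)] yaw [np.float64(-72.13859915810744), np.float64(-161.36021771260863)]
bar px [196. 234.] ctr [0.5216 0.2832] len [np.float64(0.11018253896998056), np.float64(0.015170680199025463)] yaw [np.float64(-77.59421043560154), np.float64(-166.18481941120123)]
post px [163. 239.] ctr [0.5047 0.3413] len [np.float64(0.038854014878445226), np.float64(0.026230634589210943)] yaw [np.float64(-77.96264231330133), np.float64(-165.31317070657587)]
cass px [332. 216.] ctr [ 0.5643 -0.0203] len [np.float64(0.0825585728833658), np.float64(0.03148944156964448)] yaw [np.float64(-89.42275169309795), np.float64(178.84998701872772)]
295 [148, 144, 146, 146, 149, 156, 142, 105, 106, 106, 107, 106, 32, 113, 153, 152, 149, 150, 150, 155, 152, 152, 153, 150, 152, 152, 153, 118, 111, 107, 110, 106, 59, 85, 153, 15
[... 2588 characters left out ...]
, 47, 42, 44, 42, 48]
228 [148, 148, 145, 148, 154, 151, 150, 133, 93, 60, 62, 65, 61, 63, 63, 64, 60, 59, 59, 57, 59, 59, 62, 74, 82, 83, 84, 83, 86, 83, 82, 83, 81, 78, 78, 84, 83, 82, 83, 84, 79, 81, 78, 79, 78, 78, 80, 89, 102, 103, 103, 101, 99, 104, 104, 101, 107, 103, 104, 102, 102, 108, 108, 103, 106, 105, 101, 101, 106, 100, 105, 103, 107, 106, 105, 106, 106, 105, 106, 109, 106, 108, 107, 105, 103, 104, 105, 103, 105, 107, 110, 105, 106, 106, 93, 85, 95, 96, 90, 90, 92, 94, 95, 90, 94, 91, 89, 88, 91, 94, 94, 88, 93, 92, 93, 94, 94, 92, 90, 92, 93, 93, 91, 95, 91, 93, 95, 88, 90, 94, 96, 94, 95, 93, 95, 95, 96, 93, 96, 94, 93, 96, 92, 97, 93, 93, 101, 99, 94, 86, 61, 46, 45, 43, 48]
```

View pics/c1.png

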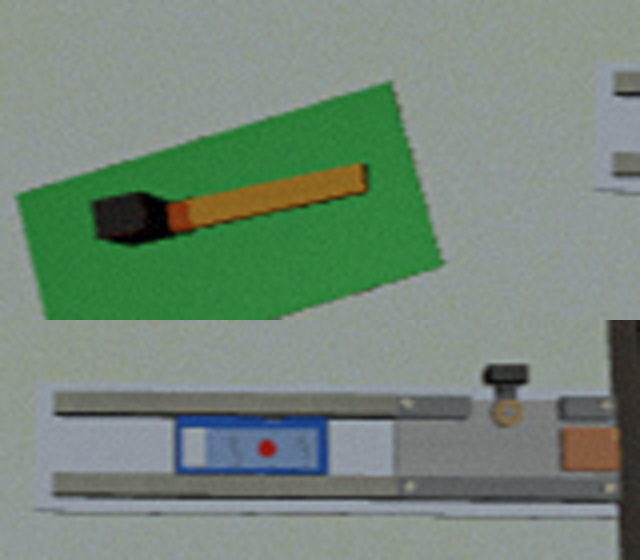

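The enlarged crop shows the black post at about (163,239) in the top image and the orange bar running to (222,229). The cassette, with its red dot, sits in the grey channel, and the cover edge (the mouth) is at u≈368. The roller is in the upper wall at (396,207), which is dock +y, so the feed direction is image right (world −y). All of this matches the description.

```bash
python3 - <<'E'
from h import *
np.set_printoptions(precision=4,suppress=True)
im=np.load('pics/t0.npy').astype(float); g=cv2.GaussianBlur(im.mean(2),(0,0),.6)
def edge(u,lo,hi):
    d=np.diff(g[lo:hi,u]); i=np.argmin(d); return lo+i+.5
us=np.arange(288,364,1)
def fit(lo,hi):
    v=np.array([edge(u,lo,hi) for u in us]); p=np.polyfit(us,v,1); ok=abs(v-np.polyval(p,us))<1.2; p=np.polyfit(us[ok],v[ok],1)
    return ray('t0',np.c_[[285,368],np.polyval(p,[285,368])],0.022)[:,:2]
A=fit(199,206);B=fit(219,227)
print('outer+',A,'inner-',B)
for P in (A,B): d=P[1]-P[0]; print('yaw',np.degrees(np.arctan2(d[1],d[0])))
d=(A[1]-A[0])+(B[1]-B[0]); d/=np.linalg.norm(d); n=np.array([-d[1],d[0]]); print('d',d,np.degrees(np.arctan2(d[1],d[0])),'sep',(A.mean(0)-B.mean(0))@n)
mid=(A.mean(0)-29*n*1e-3+B.mean(0)+17*n*1e-3)/2
vm=216
m=ray('t0',[[368.3,216]],0.024)[0,:2]; o=ray('t0',[[283.2,206],[283,225]],0.022)[:,:2]
mouth=mid+d*((m-mid)@d); print('mouth',mouth,'outer x',(o-mouth)@d,'cass in mouth', [(np.array([.5643,-.0203])-mouth)@d,(np.array([.5643,-.0203])-mouth)@n])
# stick: mid lines of the bar top edges, rays at z=.011
hsv=cv2.cvtColor(np.load('pics/t0.npy'),cv2.COLOR_RGB2HSV); mk=cv2.inRange(hsv,np.array((5,150,60)),np.array((22,255,255)))[200:285,130:245]
ys,xs=np.nonzero(mk); vx,vy,x0,y0=cv2.fitLine(np.c_[xs+130,ys+200].astype(np.float32),cv2.DIST_L2,0,.01,.01).ravel()
L=ray('t0',[[x0-20*vx,y0-20*vy],[x0+20*vx,y0+20*vy]],0.010)[:,:2]; s=(L[1]-L[0]); s/=np.linalg.norm(s); print('stick yaw',np.degrees(np.arctan2(s[1],s[0])))
t=ray('t0',[[222,229]],0.011)[0,:2]; e=L[0]+s*((t-L[0])@s); print('tip',e,'grip',e-.123*s)
st=status.get_state();print(st['orientation'],st['t'])
E
```

```text
outer+ [[ 0.5933  0.0857]
 [ 0.5944 -0.0992]] inner- [[ 0.5492  0.0853]
 [ 0.5504 -0.098 ]]
yaw -89.65864773996564
yaw -89.62691466574927
d [ 0.0062 -1.    ] -89.64285242210259 sep 0.04406552885776998
mouth [ 0.5664 -0.0986] outer x [-0.1881 -0.1884] cass in mouth [np.float64(-0.07830589653836559), np.float64(-0.0016067140197663506)]
stick yaw -77.23429170433337
tip [0.5344 0.2261] grip [0.5072 0.3461]
[[-0.9148  0.4039 -0.0007]
 [ 0.4039  0.9148 -0.0009]
 [ 0.0002 -0.0011 -1.    ]] 0.1
```

{"api": "send_rows", "payload": {
  "offset": [
    [2.95,-1.34,-0.8],
    [2.95,-1.34,-0.8],
    [2.95,-1.34,-0.8],
    [2.95,-1.34,-0.8],
    [2.95,-1.34,-0.8]
  ],
  "angular": [
    [0,0,-0.0932],
    [0,0,-0.0932],
    [0,0,-0.0932],
    [0,0,-0.0932],
    [0,0,-0.0932]
  ],
  "jaw": 0
}}

```text
t: 0.52
tcp_pos: [0.3607, 0.4123, 0.1906]
orientation: [[-0.632, 0.775, -0.001], [0.775, 0.632, -0.0], [0.0, -0.001, -1.0]]
force: [-0.1, 0.7, 0.5]
finger_gap: 1.001
grasp_force: 0.0
```

{"api": "send_rows", "payload": {
  "offset": [
    [2.95,-1.34,-0.8],
    [2.95,-1.34,-0.8],
    [2.95,-1.34,-0.8],
    [2.95,-1.34,-0.8],
    [2.95,-1.34,-0.8]
  ],
  "angular": [
    [0,0,-0.0932],
    [0,0,-0.0932],
    [0,0,-0.0932],
    [0,0,-0.0932],
    [0,0,-0.0932]
  ]
}}

```text
t: 0.93
tcp_pos: [0.5083, 0.3453, 0.1505]
orientation: [[-0.217, 0.976, -0.001], [0.976, 0.217, -0.0], [-0.0, -0.001, -1.0]]
force: [0.6, -0.1, 1.0]
finger_gap: 1.002
grasp_force: 0.0
```

{"api": "send_rows", "payload": {
  "offset": [
    [0,0,0],
    [0,0,0],
    [0,0,0]
  ],
  "angular": [
    [0,0,0],
    [0,0,0],
    [0,0,0]
  ]
}}

```text
t: 1.18
tcp_pos: [0.5066, 0.3464, 0.151]
orientation: [[-0.222, 0.975, -0.001], [0.975, 0.222, -0.0], [0.0, -0.001, -1.0]]
force: [0.0, -0.2, 0.2]
finger_gap: 1.001
grasp_force: 0.0
```

```bash
python3 - <<'E'
from h import *
np.set_printoptions(precision=4,suppress=True)
im=snap('wrist','w0'); st=status.get_state(); print(st['tcp_pos'],st['orientation'],st['force'],st['t'])
c=np.load('pics/w0_c.npz');print(c['K'],c['xyz'],c['R'])
E
```

```text
[0.5063 0.3468 0.1514] [[-0.2226  0.9749 -0.0003]
 [ 0.9749  0.2226  0.0001]
 [ 0.0001 -0.0002 -1.    ]] [ 0.0702  0.3756 -0.5878] 1.2333
[[325.1923   0.     276.3466]
 [  0.     325.1923 216.6958]
 [  0.       0.       1.    ]] [0.4899 0.4211 0.2931] [[ 0.9749  0.213   0.0656]
 [ 0.2229 -0.9291 -0.295 ]
 [-0.0019  0.3022 -0.9532]]
```

View pics/w0.png

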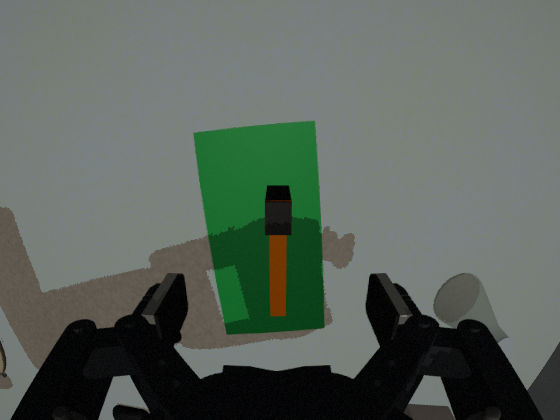

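The wrist view shows the post's top face spanning about (265–292, 198–234), the bar running down to its tip at about (278,316), and the flask at (460,298).

```bash
python3 - <<'E'
from h import *
np.set_printoptions(precision=4,suppress=True)
im=np.load('pics/w0.npy').astype(int)
print([im[v,278].sum()//3 for v in range(180,245)]); print([im[215,u].sum()//3 for u in range(258,300)])
hsv=cv2.cvtColor(np.load('pics/w0.npy'),cv2.COLOR_RGB2HSV); mk=cv2.inRange(hsv,np.array((5,150,60)),np.array((22,255,255)))
ys,xs=np.nonzero(mk[225:330,250:310]); ys+=225; xs+=250; print(ys.min(),ys.max())
rows=[(xs[ys==v].mean(),v) for v in (245,260,275,290,305)]; P=ray('w0',rows,.011,True)[:,:2]; print(P)
vx,vy,x0,y0=cv2.fitLine(P.astype(np.float32),cv2.DIST_L2,0,.01,.01).ravel(); print('yaw',np.degrees(np.arctan2(vy,vx)))
s=np.array([vx,vy]);s*=-np.sign(s[1]); t=ray('w0',[[278,ys.max()+.5]],.011,True)[0,:2]; p0=np.array([x0,y0]); e=p0+s*((t-p0)@s); print('tip',e,'grip',e-.123*s)
print('post top edges z=.062',ray('w0',[[265,215],[292,215],[278,198],[278,234.5]],.062,True))
E
```

```text
[np.int64(65), np.int64(64), np.int64(65), np.int64(63), np.int64(66), np.int64(37), np.int64(5), np.int64(5), np.int64(3), np.int64(5), np.int64(1), np.int64(9), np.int64(6), np.int64(2), np.int64(6), np.int64(7), np.int64(4), np.int64(2), np.int64(1), np.int64(1), np.int64(24), np.int64(21), np.int64(19), np.int64(29), np.int64(27), np.int64(31), np.int64(28), np.int64(25), np.int64(28), np.int64(27), np.int64(26), np.int64(28), np.int64(25), np.int64(27), np.int64(28), np.int64(25), np.int64(26), np.int64(23), np.int64(27), np.int64(26), np.int64(26), np.int64(24), np.int64(24), np.int64(18), np.int64(13), np.int64(13), np.int64(15), np.int64(17), np.int64(18), np.int64(18), np.int64(16), np.int64(14), np.int64(12), np.int64(10), np.int64(15), np.int64(53), np.int64(57), np.int64(56), np.int64(58), np.int64(56), np.int64(56), np.int64(57), np.int64(55), np.int64(58), np.int64(56)]
[np.int64(61), np.int64(62), np.int64(60), np.int64(60), np.int64(62), np.int64(61), np.int64(57), np.int64(34), np.int64(26), np.int64(27), np.int64(28), np.int64(25), np.int64(26), np.int64(24), np.int64(25), np.int64(26), np.int64(26), np.int64(26), np.int64(26), np.int64(23), np.int64(25), np.int64(23), np.int64(28), np.int64(24), np.int64(24), np.int64(25), np.int64(25), np.int64(27), np.int64(26), np.int64(26), np.int64(28), np.int64(27), np.int64(27), np.int64(39), np.int64(60), np.int64(60), np.int64(60), np.int64(59), np.int64(61), np.int64(61), np.int64(60), np.int64(61)]
235 315
[[0.5171 0.307 ]
 [0.5201 0.2917]
 [0.5237 0.2759]
 [0.5276 0.2592]
 [0.5316 0.2417]]
yaw -77.35317
tip [0.5344 0.2287] grip [0.5075 0.3487]
post top edges z=.062 [[0.4973 0.349  0.062 ]
 [0.5169 0.3535 0.062 ]
 [0.5038 0.3639 0.062 ]
 [0.5102 0.336  0.062 ]]
```

{"api": "send_rows", "payload": {
  "offset": [
    [0.1,0.22,-3],
    [0,0,-3],
    [0,0,-3],
    [0,0,-2.2],
    [0,0,-1]
  ],
  "angular": [
    [0,0,0],
    [0,0,0],
    [0,0,0],
    [0,0,0],
    [0,0,0]
  ]
}}

```text
t: 1.65
tcp_pos: [0.5059, 0.3487, 0.0267]
orientation: [[-0.223, 0.975, -0.004], [0.975, 0.223, -0.002], [-0.001, -0.004, -1.0]]
force: [0.0, -0.5, 0.7]
finger_gap: 1.0
grasp_force: 0.0
```

{"api": "send_rows", "payload": {
  "offset": [
    [0,0,0],
    [0,0,0],
    [0,0,0],
    [0,0,0],
    [0,0,0]
  ],
  "angular": [
    [0,0,0],
    [0,0,0],
    [0,0,0],
    [0,0,0],
    [0,0,0]
  ],
  "jaw": 255,
  "squeeze": 80
}}

```text
t: 2.07
tcp_pos: [0.5086, 0.3488, 0.0306]
orientation: [[-0.221, 0.975, 0.002], [0.975, 0.221, 0.001], [0.0, 0.002, -1.0]]
force: [-0.1, 0.3, -0.2]
finger_gap: 0.303
grasp_force: 0.0
```

{"api": "send_rows", "payload": {
  "offset": [
    [0,0,0],
    [0,0,0],
    [0,0,0],
    [0,0,0],
    [0,0,0]
  ],
  "angular": [
    [0,0,0],
    [0,0,0],
    [0,0,0],
    [0,0,0],
    [0,0,0]
  ]
}}

```text
t: 2.48
tcp_pos: [0.5085, 0.3487, 0.0304]
orientation: [[-0.221, 0.975, 0.001], [0.975, 0.221, 0.001], [0.0, 0.001, -1.0]]
force: [-1.1, -0.4, 6.0]
finger_gap: 0.221
grasp_force: 78.3
```

{"api": "send_rows", "payload": {
  "offset": [
    [0,0,1],
    [0,0,2],
    [0,0,2],
    [0.93,-2.91,0],
    [0.93,-2.91,0]
  ],
  "angular": [
    [0,0,0],
    [0,0,0],
    [0,0,0],
    [0,0,-0.043],
    [0,0,-0.043]
  ],
  "squeeze": 110
}}

```text
t: 2.9
tcp_pos: [0.527, 0.2907, 0.0811]
orientation: [[-0.137, 0.991, 0.003], [0.991, 0.137, 0.001], [0.0, 0.003, -1.0]]
force: [0.3, -0.2, -1.5]
finger_gap: 0.216
grasp_force: 107.4
```

{"api": "send_rows", "payload": {
  "offset": [
    [0.93,-2.91,0],
    [0.93,-2.91,0],
    [0.93,-2.91,0],
    [0.93,-2.91,0],
    [0,0,0]
  ],
  "angular": [
    [0,0,-0.043],
    [0,0,-0.043],
    [0,0,-0.043],
    [0,0,0],
    [0,0,0]
  ]
}}

```text
t: 3.32
tcp_pos: [0.5655, 0.1693, 0.0799]
orientation: [[-0.003, 1.0, 0.001], [1.0, 0.003, -0.001], [-0.001, 0.001, -1.0]]
force: [0.1, -0.5, -1.3]
finger_gap: 0.218
grasp_force: 107.4
```

{"api": "send_rows", "payload": {
  "offset": [
    [0,0,0],
    [0,0,0],
    [0,0,0],
    [0,0,0]
  ],
  "angular": [
    [0,0,0],
    [0,0,0],
    [0,0,0],
    [0,0,0]
  ]
}}

```text
t: 3.65
tcp_pos: [0.5635, 0.1749, 0.0794]
orientation: [[-0.009, 1.0, -0.0], [1.0, 0.009, 0.0], [0.0, -0.0, -1.0]]
force: [0.0, 0.2, -1.6]
finger_gap: 0.215
grasp_force: 107.4
```

```bash
python3 - <<'E'
from h import *
im=snap('top','t1'); snap('wrist','w1')
w=np.load('pics/w1.npy')[:,:,::-1]
cv2.imwrite('pics/c2.png',np.vstack([cv2.resize(im[160:280,200:400,::-1],(560,336),interpolation=2),cv2.resize(w[130:400,70:490],(560,250))])); print(status.get_state()['force'])
E
```

```text
[-0.04015367  0.3744649  -0.66673091]
```

View pics/c2.png

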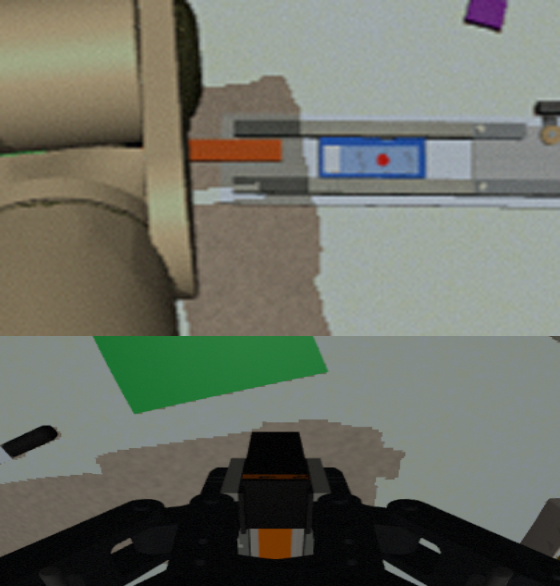

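In the crop (2.8x, origin (200,160)), the held bar's tip is at about crop (282,150), which is image (301,213.5). It lies over the channel, behind the cassette's rear at image x≈314.

```bash
python3 - <<'E'
from h import *
np.set_printoptions(precision=4,suppress=True)
im=np.load('pics/t1.npy'); hsv=cv2.cvtColor(im,cv2.COLOR_RGB2HSV)
mk=cv2.inRange(hsv,np.array((3,150,60)),np.array((22,255,255))); ys,xs=np.nonzero(mk[195:230,265:310]); ys+=195; xs+=265
print(xs.min(),xs.max(),ys.min(),ys.max())
P=ray('t1',[(u,ys[xs==u].mean()) for u in range(272,300,4)]+[(xs.max()+.5,213)],.0585)[:,:2]; print(P)
d=P[5]-P[0];print('yaw',np.degrees(np.arctan2(d[1],d[0])))
b=cv2.inRange(hsv,np.array((100,120,60)),np.array((125,255,255)))[190:240,280:380]; q=max(cv2.findContours(b,0,2)[0],key=cv2.contourArea); r=cv2.minAreaRect(q); print(ray('t1',cv2.boxPoints(r)+np.float32([280,190]),.018))
E
```

```text
267 299 210 217
[[0.5623 0.1131]
 [0.5624 0.1046]
 [0.5625 0.0961]
 [0.5626 0.0876]
 [0.5627 0.0791]
 [0.5628 0.0706]
 [0.5628 0.0621]
 [0.564  0.0546]]
yaw -89.4183026319757
[[ 0.5797  0.0208  0.018 ]
 [ 0.5805 -0.0618  0.018 ]
 [ 0.549  -0.0611  0.018 ]
 [ 0.5482  0.0209  0.018 ]]
```

{"api": "send_rows", "payload": {
  "offset": [
    [0.15,0,-2],
    [0,0,-1.5],
    [0,0,-0.7],
    [0,-1,0],
    [0,-1,0]
  ],
  "angular": [
    [0,0,0],
    [0,0,0],
    [0,0,0],
    [0,0,0],
    [0,0,0]
  ]
}}

```text
t: 4.17
tcp_pos: [0.5654, 0.1535, 0.0376]
orientation: [[-0.009, 1.0, 0.0], [1.0, 0.009, -0.0], [-0.0, 0.0, -1.0]]
force: [1.2, -0.4, -0.9]
finger_gap: 0.219
grasp_force: 107.5
```

{"api": "send_rows", "payload": {
  "offset": [
    [0,0,0],
    [0,0,0],
    [0,0,0],
    [0,0,0],
    [0,0,0]
  ],
  "angular": [
    [0,0,0],
    [0,0,0],
    [0,0,0],
    [0,0,0],
    [0,0,0]
  ]
}}

```text
t: 4.58
tcp_pos: [0.5655, 0.1541, 0.0376]
orientation: [[-0.008, 1.0, 0.001], [1.0, 0.008, 0.0], [0.0, 0.001, -1.0]]
force: [0.4, -0.1, -1.4]
finger_gap: 0.216
grasp_force: 107.5
```

```bash
python3 - <<'E'
from h import *
im=snap('top','t2'); s=snap('scene','s2')
print(status.get_state()['force'],status.get_state()['tcp_pos'], ray('t2',[[396.5,207.5],[411,217]],.014))
cv2.imwrite('pics/c3.png',np.vstack([cv2.resize(im[180:260,260:440,::-1],(720,320),interpolation=2),cv2.resize(s[190:350,100:500,::-1],(700,280)).copy() if 0 else cv2.resize(s[190:300,140:387,::-1],(720,280),interpolation=2)]))
E
```

```text
[ 0.00829819  0.72148962 -1.22478272] [0.56539539 0.15409874 0.03741677] [[ 0.58561714 -0.16440313  0.014     ]
 [ 0.56442434 -0.19583247  0.014     ]]
```

View pics/c3.png

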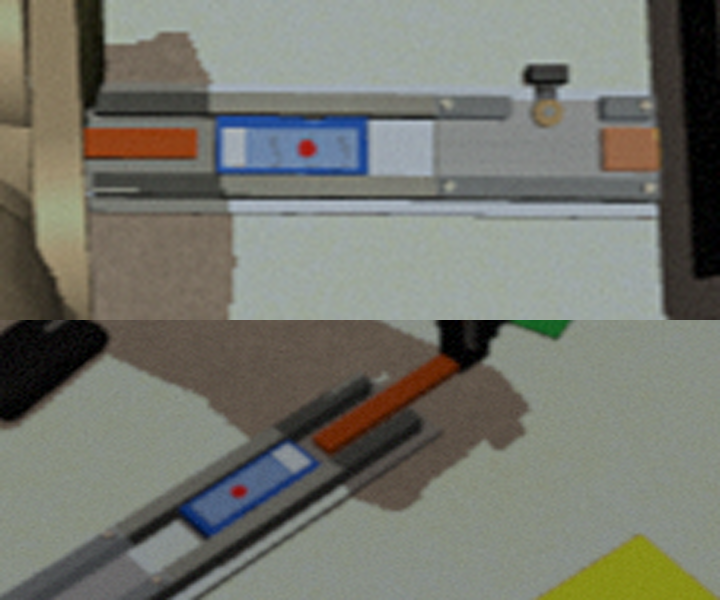

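In this crop the tip at (197,143) is behind the cassette's rear edge (218,145), centred in the channel and level. The roller is at (547,112), dock x≈66 mm, so home should be near centre x≈54 mm.

{"api": "send_rows", "payload": {
  "offset": [
    [0.005,-0.5,0],
    [0.005,-0.4,0],
    [0.002,-0.3,0],
    [0.002,-0.3,0],
    [0.002,-0.4,0]
  ],
  "angular": [
    [0,0,0],
    [0,0,0],
    [0,0,0],
    [0,0,0],
    [0,0,0]
  ]
}}

```text
t: 5.1
tcp_pos: [0.5655, 0.1346, 0.0373]
orientation: [[-0.008, 1.0, 0.0], [1.0, 0.008, 0.0], [0.0, 0.0, -1.0]]
force: [0.8, 0.6, -2.0]
finger_gap: 0.217
grasp_force: 107.5
```

{"api": "send_rows", "payload": {
  "offset": [
    [0.003,-0.5,0],
    [0.003,-0.5,0],
    [0.003,-0.5,0],
    [0.003,-0.5,0],
    [0.003,-0.5,0]
  ],
  "angular": [
    [0,0,0],
    [0,0,0],
    [0,0,0],
    [0,0,0],
    [0,0,0]
  ]
}}

```text
t: 5.52
tcp_pos: [0.5657, 0.1093, 0.0373]
orientation: [[-0.008, 1.0, -0.0], [1.0, 0.008, -0.0], [-0.0, -0.0, -1.0]]
force: [0.0, 0.4, -1.7]
finger_gap: 0.218
grasp_force: 107.5
```

{"api": "send_rows", "payload": {
  "offset": [
    [0.003,-0.5,0],
    [0.003,-0.5,0],
    [0.003,-0.5,0],
    [0.003,-0.5,0],
    [0.003,-0.5,0]
  ],
  "angular": [
    [0,0,0],
    [0,0,0],
    [0,0,0],
    [0,0,0],
    [0,0,0]
  ]
}}

```text
t: 5.93
tcp_pos: [0.5658, 0.0844, 0.0373]
orientation: [[-0.008, 1.0, -0.0], [1.0, 0.008, 0.0], [0.0, -0.0, -1.0]]
force: [-0.1, 0.5, -0.8]
finger_gap: 0.212
grasp_force: 107.5
```

{"api": "send_rows", "payload": {
  "offset": [
    [0.003,-0.4,0],
    [0.003,-0.4,0],
    [0.003,-0.4,0],
    [0.003,-0.3,0],
    [0.003,-0.3,0]
  ],
  "angular": [
    [0,0,0],
    [0,0,0],
    [0,0,0],
    [0,0,0],
    [0,0,0]
  ]
}}

```text
t: 6.35
tcp_pos: [0.566, 0.0666, 0.0373]
orientation: [[-0.008, 1.0, -0.0], [1.0, 0.008, 0.0], [0.0, -0.0, -1.0]]
force: [-0.5, 0.8, -0.6]
finger_gap: 0.22
grasp_force: 107.5
```

{"api": "send_rows", "payload": {
  "offset": [
    [0,0,0],
    [0,0,0],
    [0,0,0]
  ],
  "angular": [
    [0,0,0],
    [0,0,0],
    [0,0,0]
  ]
}}

```text
t: 6.6
tcp_pos: [0.566, 0.0669, 0.0373]
orientation: [[-0.008, 1.0, -0.0], [1.0, 0.008, -0.0], [-0.0, -0.0, -1.0]]
force: [-0.2, 0.1, -1.9]
finger_gap: 0.216
grasp_force: 107.5
```

```bash
python3 - <<'E'
from h import *
np.set_printoptions(precision=4,suppress=True)
im=snap('top','t3'); hsv=cv2.cvtColor(im,cv2.COLOR_RGB2HSV)
b=cv2.inRange(hsv,np.array((100,80,60)),np.array((125,255,255)))[190:240,280:425]; q=max(cv2.findContours(b,0,2)[0],key=cv2.contourArea); r=cv2.minAreaRect(q); print(ray('t3',cv2.boxPoints(r)+np.float32([280,190]),.018))
mk=cv2.inRange(hsv,np.array((3,150,60)),np.array((22,255,255))); ys,xs=np.nonzero(mk[200:230,300:400]); print(xs.max()+300, ray('t3',[[xs.max()+300.5,ys.mean()+200]],.0175))
print(status.get_state()['force'],status.get_state()['tcp_pos'])
E
```

```text
[[ 0.5804 -0.0551  0.018 ]
 [ 0.5813 -0.1375  0.018 ]
 [ 0.5498 -0.1364  0.018 ]
 [ 0.549  -0.0545  0.018 ]]
347 [[ 0.5654 -0.0537  0.0175]]
[-0.0415 -0.0904 -1.4313] [0.566  0.067  0.0373]
```

{"api": "send_rows", "payload": {
  "offset": [
    [0.002,-0.3,0],
    [0.002,-0.3,0],
    [0.002,-0.2,0],
    [0.002,-0.2,0],
    [0.002,-0.2,0]
  ],
  "angular": [
    [0,0,0],
    [0,0,0],
    [0,0,0],
    [0,0,0],
    [0,0,0]
  ]
}}

```text
t: 7.07
tcp_pos: [0.5661, 0.0546, 0.0373]
orientation: [[-0.008, 1.0, -0.0], [1.0, 0.008, 0.0], [0.0, -0.0, -1.0]]
force: [0.4, 1.3, -0.6]
finger_gap: 0.215
grasp_force: 107.5
```

{"api": "send_rows", "payload": {
  "offset": [
    [0,-0.1,0],
    [0,-0.1,0],
    [0.001,-0.1,0]
  ],
  "angular": [
    [0,0,0],
    [0,0,0],
    [0,0,0]
  ]
}}

```text
t: 7.32
tcp_pos: [0.5661, 0.0518, 0.0373]
orientation: [[-0.008, 1.0, 0.0], [1.0, 0.008, 0.0], [0.0, 0.0, -1.0]]
force: [0.7, 1.7, -0.7]
finger_gap: 0.22
grasp_force: 107.5
```

{"api": "send_rows", "payload": {
  "offset": [
    [0,-0.1,0],
    [0.001,-0.1,0]
  ],
  "angular": [
    [0,0,0],
    [0,0,0]
  ]
}}

```text
t: 7.48
tcp_pos: [0.5661, 0.0498, 0.0373]
orientation: [[-0.008, 1.0, -0.0], [1.0, 0.008, -0.0], [-0.0, -0.0, -1.0]]
force: [0.3, 0.2, -1.0]
finger_gap: 0.213
grasp_force: 107.5
```

{"api": "send_rows", "payload": {
  "offset": [
    [0,-0.1,0],
    [0.001,-0.1,0]
  ],
  "angular": [
    [0,0,0],
    [0,0,0]
  ]
}}

```text
t: 7.65
tcp_pos: [0.5661, 0.0478, 0.0373]
orientation: [[-0.008, 1.0, -0.0], [1.0, 0.008, -0.0], [-0.0, -0.0, -1.0]]
force: [-0.0, 0.7, -1.7]
finger_gap: 0.214
grasp_force: 107.5
```

{"api": "send_rows", "payload": {
  "offset": [
    [0,-0.1,0],
    [0.001,-0.1,0]
  ],
  "angular": [
    [0,0,0],
    [0,0,0]
  ]
}}

```text
t: 7.82
tcp_pos: [0.5661, 0.0459, 0.0373]
orientation: [[-0.008, 1.0, -0.0], [1.0, 0.008, 0.0], [0.0, -0.0, -1.0]]
force: [-0.5, 4.1, -0.4]
finger_gap: 0.213
grasp_force: 107.5
```

{"api": "send_rows", "payload": {
  "offset": [
    [0,-0.05,0],
    [0.001,-0.05,0]
  ],
  "angular": [
    [0,0,0],
    [0,0,0]
  ]
}}

```text
t: 7.98
tcp_pos: [0.5661, 0.0454, 0.0374]
orientation: [[-0.008, 1.0, 0.0], [1.0, 0.008, 0.001], [0.001, 0.0, -1.0]]
force: [-0.5, 6.4, 1.5]
finger_gap: 0.217
grasp_force: 107.6
```

{"api": "send_rows", "payload": {
  "offset": [
    [0,-0.05,0],
    [0.001,-0.05,0]
  ],
  "angular": [
    [0,0,0],
    [0,0,0]
  ]
}}

```text
t: 8.15
tcp_pos: [0.5661, 0.0448, 0.0374]
orientation: [[-0.008, 1.0, 0.0], [1.0, 0.008, 0.001], [0.001, 0.0, -1.0]]
force: [-1.6, 7.1, 1.3]
finger_gap: 0.22
grasp_force: 107.7
```

{"api": "send_rows", "payload": {
  "offset": [
    [0,-0.05,0],
    [0.001,-0.05,0]
  ],
  "angular": [
    [0,0,0],
    [0,0,0]
  ]
}}

```text
t: 8.32
tcp_pos: [0.5661, 0.0437, 0.0374]
orientation: [[-0.008, 1.0, 0.0], [1.0, 0.008, 0.001], [0.001, 0.0, -1.0]]
force: [1.2, 6.3, 2.5]
finger_gap: 0.215
grasp_force: 107.7
```

{"api": "send_rows", "payload": {
  "offset": [
    [0,-0.05,0],
    [0.001,-0.05,0]
  ],
  "angular": [
    [0,0,0],
    [0,0,0]
  ]
}}

```text
t: 8.48
tcp_pos: [0.5662, 0.0426, 0.0375]
orientation: [[-0.008, 1.0, 0.0], [1.0, 0.008, 0.001], [0.001, 0.0, -1.0]]
force: [0.1, 6.1, 0.6]
finger_gap: 0.219
grasp_force: 107.6
```

{"api": "send_rows", "payload": {
  "offset": [
    [0,-0.1,0],
    [0.001,-0.1,0]
  ],
  "angular": [
    [0,0,0],
    [0,0,0]
  ]
}}

```text
t: 8.65
tcp_pos: [0.5662, 0.0405, 0.0374]
orientation: [[-0.008, 1.0, 0.0], [1.0, 0.008, 0.001], [0.001, 0.0, -1.0]]
force: [0.6, 5.8, 1.2]
finger_gap: 0.217
grasp_force: 107.6
```

{"api": "send_rows", "payload": {
  "offset": [
    [0,-0.1,0],
    [0.001,-0.1,0]
  ],
  "angular": [
    [0,0,0],
    [0,0,0]
  ]
}}

```text
t: 8.82
tcp_pos: [0.5663, 0.0384, 0.0374]
orientation: [[-0.008, 1.0, 0.0], [1.0, 0.008, 0.001], [0.001, 0.0, -1.0]]
force: [0.7, 4.3, 0.7]
finger_gap: 0.219
grasp_force: 107.6
```

{"api": "send_rows", "payload": {
  "offset": [
    [0,-0.1,0],
    [0.001,-0.1,0],
    [0.001,-0.1,0]
  ],
  "angular": [
    [0,0,0],
    [0,0,0],
    [0,0,0]
  ]
}}

```text
t: 9.07
tcp_pos: [0.5662, 0.0351, 0.0374]
orientation: [[-0.008, 1.0, 0.0], [1.0, 0.008, 0.0], [0.0, 0.0, -1.0]]
force: [-0.2, 5.9, 1.1]
finger_gap: 0.218
grasp_force: 107.6
```

{"api": "send_rows", "payload": {
  "offset": [
    [0,-0.1,0],
    [0.001,-0.1,0],
    [0.001,-0.1,0]
  ],
  "angular": [
    [0,0,0],
    [0,0,0],
    [0,0,0]
  ]
}}

```text
t: 9.32
tcp_pos: [0.5662, 0.0318, 0.0373]
orientation: [[-0.008, 1.0, -0.0], [1.0, 0.008, 0.0], [0.0, -0.0, -1.0]]
force: [-0.8, 4.7, 0.2]
finger_gap: 0.213
grasp_force: 107.6
```

{"api": "send_rows", "payload": {
  "offset": [
    [0,-0.1,0],
    [0.001,-0.1,0],
    [0.001,-0.1,0]
  ],
  "angular": [
    [0,0,0],
    [0,0,0],
    [0,0,0]
  ]
}}

```text
t: 9.57
tcp_pos: [0.5662, 0.0288, 0.0373]
orientation: [[-0.008, 1.0, -0.0], [1.0, 0.008, 0.0], [0.0, -0.0, -1.0]]
force: [-0.8, 4.6, 0.1]
finger_gap: 0.223
grasp_force: 107.6
```

{"api": "send_rows", "payload": {
  "offset": [
    [0,-0.1,0],
    [0.001,-0.1,0],
    [0.001,-0.1,0]
  ],
  "angular": [
    [0,0,0],
    [0,0,0],
    [0,0,0]
  ]
}}

```text
t: 9.82
tcp_pos: [0.5662, 0.0257, 0.0373]
orientation: [[-0.008, 1.0, -0.0], [1.0, 0.008, -0.0], [-0.0, -0.0, -1.0]]
force: [-0.3, 4.3, 1.3]
finger_gap: 0.213
grasp_force: 107.7
```

{"api": "send_rows", "payload": {
  "offset": [
    [0,-0.1,0],
    [0.001,-0.1,0],
    [0.001,-0.1,0]
  ],
  "angular": [
    [0,0,0],
    [0,0,0],
    [0,0,0]
  ]
}}

```text
t: 10.07
tcp_pos: [0.5662, 0.0228, 0.0373]
orientation: [[-0.008, 1.0, -0.0], [1.0, 0.008, 0.0], [0.0, -0.0, -1.0]]
force: [-2.0, 4.9, -0.3]
finger_gap: 0.22
grasp_force: 107.6
```

{"api": "send_rows", "payload": {
  "offset": [
    [0,-0.1,0],
    [0.001,-0.1,0],
    [0.001,-0.1,0]
  ],
  "angular": [
    [0,0,0],
    [0,0,0],
    [0,0,0]
  ]
}}

```text
t: 10.32
tcp_pos: [0.5662, 0.0198, 0.0373]
orientation: [[-0.008, 1.0, -0.0], [1.0, 0.008, 0.0], [0.0, -0.0, -1.0]]
force: [-0.8, 3.9, 1.1]
finger_gap: 0.22
grasp_force: 107.6
```

{"api": "send_rows", "payload": {
  "offset": [
    [0,-0.1,0],
    [0.001,-0.1,0]
  ],
  "angular": [
    [0,0,0],
    [0,0,0]
  ]
}}

```text
t: 10.48
tcp_pos: [0.5662, 0.0177, 0.0373]
orientation: [[-0.008, 1.0, -0.0], [1.0, 0.008, -0.0], [-0.0, -0.0, -1.0]]
force: [-1.5, 4.5, 0.4]
finger_gap: 0.218
grasp_force: 107.6
```

{"api": "send_rows", "payload": {
  "offset": [
    [0,-0.05,0],
    [0.001,-0.05,0]
  ],
  "angular": [
    [0,0,0],
    [0,0,0]
  ]
}}

```text
t: 10.65
tcp_pos: [0.5663, 0.0167, 0.0373]
orientation: [[-0.008, 1.0, -0.0], [1.0, 0.008, -0.0], [-0.0, -0.0, -1.0]]
force: [-0.7, 3.1, 0.2]
finger_gap: 0.218
grasp_force: 107.6
```

{"api": "send_rows", "payload": {
  "offset": [
    [0,-0.05,0],
    [0.001,-0.05,0]
  ],
  "angular": [
    [0,0,0],
    [0,0,0]
  ]
}}

```text
t: 10.82
tcp_pos: [0.5663, 0.0157, 0.0373]
orientation: [[-0.008, 1.0, 0.0], [1.0, 0.008, -0.0], [-0.0, 0.0, -1.0]]
force: [-0.7, 2.6, -0.2]
finger_gap: 0.212
grasp_force: 107.5
```

{"api": "send_rows", "payload": {
  "offset": [
    [0,-0.05,0],
    [0.001,-0.05,0]
  ],
  "angular": [
    [0,0,0],
    [0,0,0]
  ]
}}

```text
t: 10.98
tcp_pos: [0.5664, 0.0146, 0.0373]
orientation: [[-0.008, 1.0, 0.0], [1.0, 0.008, -0.0], [-0.0, 0.0, -1.0]]
force: [-0.8, 0.9, -0.6]
finger_gap: 0.218
grasp_force: 107.5
```

{"api": "send_rows", "payload": {
  "offset": [
    [0,-0.05,0],
    [0.001,-0.05,0]
  ],
  "angular": [
    [0,0,0],
    [0,0,0]
  ]
}}

```text
t: 11.15
tcp_pos: [0.5664, 0.0136, 0.0373]
orientation: [[-0.008, 1.0, 0.0], [1.0, 0.008, -0.0], [-0.0, 0.0, -1.0]]
force: [0.0, 0.5, -1.1]
finger_gap: 0.214
grasp_force: 107.5
```

{"api": "send_rows", "payload": {
  "offset": [
    [0,-0.04,0],
    [0,-0.04,0]
  ],
  "angular": [
    [0,0,0],
    [0,0,0]
  ]
}}

```text
t: 11.32
tcp_pos: [0.5665, 0.0128, 0.0373]
orientation: [[-0.008, 1.0, 0.0], [1.0, 0.008, -0.0], [-0.0, 0.0, -1.0]]
force: [0.0, 0.2, -2.1]
finger_gap: 0.216
grasp_force: 107.4
```

{"api": "send_rows", "payload": {
  "offset": [
    [0,-0.03,0],
    [0,-0.03,0]
  ],
  "angular": [
    [0,0,0],
    [0,0,0]
  ]
}}

```text
t: 11.48
tcp_pos: [0.5664, 0.0124, 0.0373]
orientation: [[-0.008, 1.0, 0.0], [1.0, 0.008, -0.0], [-0.0, 0.0, -1.0]]
force: [-0.2, 1.2, 0.2]
finger_gap: 0.22
grasp_force: 107.4
```

{"api": "send_rows", "payload": {
  "offset": [
    [0,-0.03,0],
    [0,-0.03,0]
  ],
  "angular": [
    [0,0,0],
    [0,0,0]
  ]
}}

```text
t: 11.65
tcp_pos: [0.5663, 0.0119, 0.0373]
orientation: [[-0.008, 1.0, -0.0], [1.0, 0.008, 0.0], [0.0, -0.0, -1.0]]
force: [-0.7, 1.1, -0.1]
finger_gap: 0.216
grasp_force: 107.4
```

{"api": "send_rows", "payload": {
  "offset": [
    [0,-0.03,0],
    [0,-0.03,0]
  ],
  "angular": [
    [0,0,0],
    [0,0,0]
  ]
}}

```text
t: 11.82
tcp_pos: [0.5662, 0.0115, 0.0373]
orientation: [[-0.008, 1.0, -0.0], [1.0, 0.008, 0.0], [0.0, -0.0, -1.0]]
force: [-1.2, 3.0, -0.9]
finger_gap: 0.216
grasp_force: 107.6
```

{"api": "send_rows", "payload": {
  "offset": [
    [0,-0.03,0],
    [0,-0.03,0]
  ],
  "angular": [
    [0,0,0],
    [0,0,0]
  ]
}}

```text
t: 11.98
tcp_pos: [0.5662, 0.011, 0.0373]
orientation: [[-0.008, 1.0, -0.0], [1.0, 0.008, 0.001], [0.001, -0.0, -1.0]]
force: [-1.7, 5.1, 1.4]
finger_gap: 0.213
grasp_force: 107.7
```

{"api": "send_rows", "payload": {
  "offset": [
    [0,-0.03,0],
    [0,0,0]
  ],
  "angular": [
    [0,0,0],
    [0,0,0]
  ]
}}

```text
t: 12.15
tcp_pos: [0.5662, 0.0109, 0.0373]
orientation: [[-0.008, 1.0, -0.0], [1.0, 0.008, 0.001], [0.001, -0.0, -1.0]]
force: [-1.2, 5.7, 1.5]
finger_gap: 0.218
grasp_force: 107.7
```

{"api": "send_rows", "payload": {
  "offset": [
    [0,-0.03,0],
    [0,0,0]
  ],
  "angular": [
    [0,0,0],
    [0,0,0]
  ]
}}

```text
t: 12.32
tcp_pos: [0.5662, 0.0108, 0.0374]
orientation: [[-0.008, 1.0, -0.0], [1.0, 0.008, 0.001], [0.001, -0.0, -1.0]]
force: [-1.3, 6.5, 2.4]
finger_gap: 0.216
grasp_force: 107.8
```

{"api": "send_rows", "payload": {
  "offset": [
    [0,-0.04,0],
    [0,-0.02,0]
  ],
  "angular": [
    [0,0,0],
    [0,0,0]
  ]
}}

```text
t: 12.48
tcp_pos: [0.5661, 0.0106, 0.0374]
orientation: [[-0.008, 1.0, -0.0], [1.0, 0.008, 0.002], [0.002, -0.0, -1.0]]
force: [-1.4, 10.3, 2.1]
finger_gap: 0.219
grasp_force: 108.0
```

{"api": "send_rows", "payload": {
  "offset": [
    [0,-0.03,0],
    [0,-0.02,0]
  ],
  "angular": [
    [0,0,0],
    [0,0,0]
  ]
}}

```text
t: 12.65
tcp_pos: [0.5661, 0.0104, 0.0375]
orientation: [[-0.008, 1.0, -0.0], [1.0, 0.008, 0.002], [0.002, -0.0, -1.0]]
force: [-2.0, 12.0, 4.0]
finger_gap: 0.218
grasp_force: 108.1
```

{"api": "send_rows", "payload": {
  "offset": [
    [0,-0.03,0],
    [0,0,0]
  ],
  "angular": [
    [0,0,0],
    [0,0,0]
  ]
}}

```text
t: 12.82
tcp_pos: [0.5661, 0.0103, 0.0375]
orientation: [[-0.008, 1.0, -0.001], [1.0, 0.008, 0.003], [0.003, -0.001, -1.0]]
force: [-2.5, 12.3, 3.7]
finger_gap: 0.214
grasp_force: 108.1
```

{"api": "send_rows", "payload": {
  "offset": [
    [0,-0.03,0],
    [0,-0.02,0],
    [0,0,0]
  ],
  "angular": [
    [0,0,0],
    [0,0,0],
    [0,0,0]
  ]
}}

```text
t: 13.07
tcp_pos: [0.5661, 0.0101, 0.0376]
orientation: [[-0.008, 1.0, -0.001], [1.0, 0.008, 0.003], [0.003, -0.001, -1.0]]
force: [-2.4, 14.7, 4.6]
finger_gap: 0.216
grasp_force: 108.2
```

{"api": "send_rows", "payload": {
  "offset": [
    [0,-0.02,0],
    [0,-0.01,0],
    [0,0,0]
  ],
  "angular": [
    [0,0,0],
    [0,0,0],
    [0,0,0]
  ]
}}

```text
t: 13.32
tcp_pos: [0.566, 0.0101, 0.0376]
orientation: [[-0.008, 1.0, -0.001], [1.0, 0.008, 0.003], [0.003, -0.001, -1.0]]
force: [-2.3, 15.3, 4.9]
finger_gap: 0.218
grasp_force: 108.3
```

{"api": "send_rows", "payload": {
  "offset": [
    [0,-0.02,0],
    [0,-0.02,0],
    [0,0,0],
    [0,0,0],
    [0,0,0]
  ],
  "angular": [
    [0,0,0],
    [0,0,0],
    [0,0,0],
    [0,0,0],
    [0,0,0]
  ]
}}

```text
t: 13.73
tcp_pos: [0.566, 0.01, 0.0376]
orientation: [[-0.008, 1.0, -0.001], [1.0, 0.008, 0.004], [0.004, -0.001, -1.0]]
force: [-2.7, 16.6, 6.0]
finger_gap: 0.218
grasp_force: 108.4
```

{"api": "send_rows", "payload": {
  "offset": [
    [0,0,0],
    [0,0,0],
    [0,0,0],
    [0,0,0],
    [0,0,0]
  ],
  "angular": [
    [0,0,0],
    [0,0,0],
    [0,0,0],
    [0,0,0],
    [0,0,0]
  ]
}}

```text
t: 14.15
tcp_pos: [0.566, 0.01, 0.0376]
orientation: [[-0.008, 1.0, -0.001], [1.0, 0.008, 0.004], [0.004, -0.001, -1.0]]
force: [-1.9, 16.9, 5.2]
finger_gap: 0.214
grasp_force: 108.4
```

{"api": "send_rows", "payload": {
  "offset": [
    [0,0,0],
    [0,0,0],
    [0,0,0],
    [0,0,0],
    [0,0,0]
  ],
  "angular": [
    [0,0,0],
    [0,0,0],
    [0,0,0],
    [0,0,0],
    [0,0,0]
  ]
}}

```text
t: 14.57
tcp_pos: [0.566, 0.0099, 0.0376]
orientation: [[-0.008, 1.0, -0.001], [1.0, 0.008, 0.004], [0.004, -0.001, -1.0]]
force: [-2.7, 17.0, 5.8]
finger_gap: 0.216
grasp_force: 108.4
```

```bash
python3 - <<'E'
from h import *
np.set_printoptions(precision=4,suppress=True)
im=snap('top','t4'); hsv=cv2.cvtColor(im,cv2.COLOR_RGB2HSV)
mk=cv2.inRange(hsv,np.array((3,110,60)),np.array((22,255,255))); ys,xs=np.nonzero(mk[205:228,340:425]); 
print(status.get_state()['force'],status.get_state()['tcp_pos'])
for z in (.0175,): print(ray('t4',[[396.5,207.5]],.014))
cv2.imwrite('pics/c4.png',cv2.resize(im[185:245,310:440,::-1],(780,360),interpolation=2))
E
```

```text
[-2.6748 17.5338  6.1972] [0.566  0.0099 0.0376]
[[ 0.5856 -0.1644  0.014 ]]
```

View pics/c4.png

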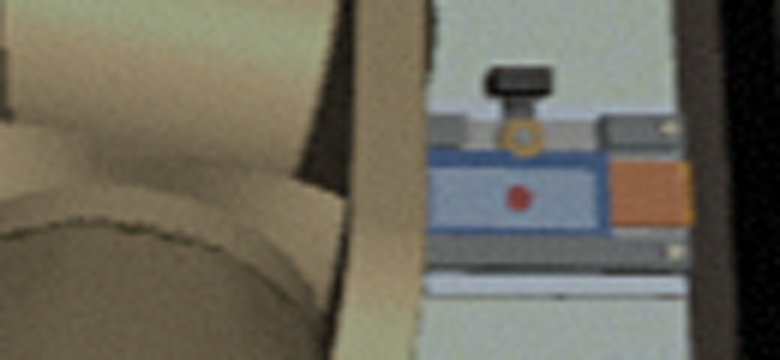

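The crop shows the roller (522,137) seated in the cassette's notch and the front face (605,190) against the orange contact. The press held at 16.6–17.5 N for over a second, so I'm retreating.

{"api": "send_rows", "payload": {
  "offset": [
    [0,0.1,0],
    [0,0.2,0],
    [0,0.8,0.05],
    [0,1.5,0.05],
    [0,2.5,0]
  ],
  "angular": [
    [0,0,0],
    [0,0,0],
    [0,0,0],
    [0,0,0],
    [0,0,0]
  ]
}}

```text
t: 15.03
tcp_pos: [0.5669, 0.0576, 0.0385]
orientation: [[-0.006, 1.0, 0.001], [1.0, 0.006, -0.001], [-0.001, 0.001, -1.0]]
force: [0.7, -0.2, -0.9]
finger_gap: 0.213
grasp_force: 107.4
```

{"api": "send_rows", "payload": {
  "offset": [
    [0,2.5,0.5],
    [0,2.5,1.5],
    [0,2.5,2],
    [-1,3,1],
    [-1,3,0]
  ],
  "angular": [
    [0,0,0],
    [0,0,0],
    [0,0,0],
    [0,0,0.043],
    [0,0,0.043]
  ]
}}

```text
t: 15.45
tcp_pos: [0.5476, 0.1948, 0.0908]
orientation: [[-0.095, 0.995, 0.005], [0.995, 0.095, 0.0], [-0.0, 0.005, -1.0]]
force: [1.8, 0.4, -0.5]
finger_gap: 0.219
grasp_force: 107.5
```

{"api": "send_rows", "payload": {
  "offset": [
    [-1,3,0],
    [-1,3,0],
    [-1,3,0],
    [-0.7,3,0],
    [0,0,0]
  ],
  "angular": [
    [0,0,0.043],
    [0,0,0.043],
    [0,0,0.043],
    [0,0,0],
    [0,0,0]
  ]
}}

```text
t: 15.87
tcp_pos: [0.5077, 0.318, 0.0884]
orientation: [[-0.226, 0.974, 0.001], [0.974, 0.226, 0.001], [0.001, 0.001, -1.0]]
force: [0.1, 0.7, -1.4]
finger_gap: 0.217
grasp_force: 107.5
```

{"api": "send_rows", "payload": {
  "offset": [
    [0,0,0],
    [0,0,0],
    [0,0,0]
  ],
  "angular": [
    [0,0,0],
    [0,0,0],
    [0,0,0]
  ]
}}

```text
t: 16.12
tcp_pos: [0.5098, 0.3126, 0.0883]
orientation: [[-0.22, 0.975, 0.0], [0.975, 0.22, -0.0], [-0.0, 0.0, -1.0]]
force: [-0.6, -0.4, -1.1]
finger_gap: 0.217
grasp_force: 107.5
```

```bash
python3 - <<'E'
from h import *
np.set_printoptions(precision=4,suppress=True)
im=snap('top','t5'); s=snap('scene','s5'); print(status.get_state()['tcp_pos'])
cv2.imwrite('pics/c5.png',np.vstack([cv2.resize(im[190:250,310:440,::-1],(600,277),interpolation=2),cv2.resize(s[70:220,240:480,::-1],(600,320),interpolation=2)]))
E
```

```text
[0.5098 0.3126 0.0883]
```

View pics/c5.png

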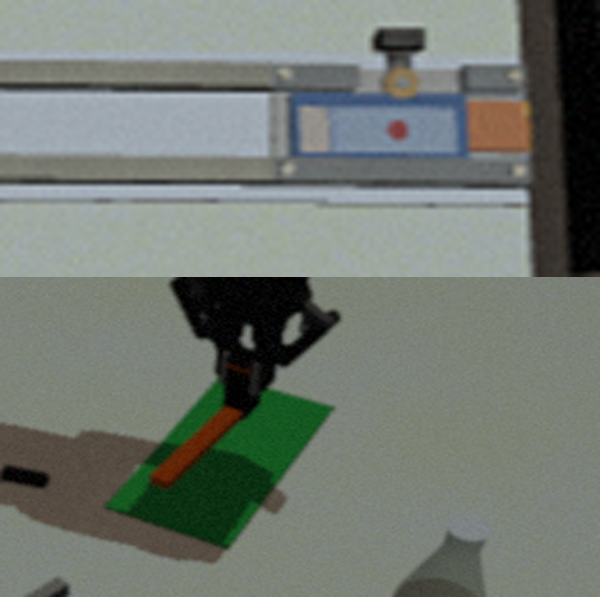

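The cassette remains home with the roller in its notch at crop (400,82). The held stick is over the mat with its bar roughly level.

{"api": "send_rows", "payload": {
  "offset": [
    [-0.07,1.8,-1],
    [-0.06,1.8,-2],
    [0,0,-1.5],
    [0,0,-0.8],
    [0,0,0]
  ],
  "angular": [
    [0,0,0],
    [0,0,0],
    [0,0,0],
    [0,0,0],
    [0,0,0]
  ]
}}

```text
t: 16.63
tcp_pos: [0.5074, 0.3485, 0.0335]
orientation: [[-0.22, 0.975, -0.003], [0.975, 0.22, -0.001], [-0.001, -0.003, -1.0]]
force: [0.3, -1.0, -0.4]
finger_gap: 0.218
grasp_force: 107.6
```

{"api": "send_rows", "payload": {
  "offset": [
    [0,0,-0.1],
    [0,0,0],
    [0,0,0]
  ],
  "angular": [
    [0,0,0],
    [0,0,0],
    [0,0,0]
  ]
}}

```text
t: 16.88
tcp_pos: [0.5087, 0.3493, 0.0354]
orientation: [[-0.221, 0.975, 0.002], [0.975, 0.221, 0.001], [0.0, 0.002, -1.0]]
force: [0.7, -0.7, -0.6]
finger_gap: 0.221
grasp_force: 107.6
```

{"api": "send_rows", "payload": {
  "offset": [
    [0,0,-0.1],
    [0,0,0],
    [0,0,0]
  ],
  "angular": [
    [0,0,0],
    [0,0,0],
    [0,0,0]
  ]
}}

```text
t: 17.13
tcp_pos: [0.5081, 0.3494, 0.0336]
orientation: [[-0.221, 0.975, 0.0], [0.975, 0.221, 0.0], [0.0, 0.0, -1.0]]
force: [-0.3, 0.0, 0.1]
finger_gap: 0.22
grasp_force: 107.6
```

{"api": "send_rows", "payload": {
  "offset": [
    [0,0,-0.1],
    [0,0,0],
    [0,0,0]
  ],
  "angular": [
    [0,0,0],
    [0,0,0],
    [0,0,0]
  ]
}}

```text
t: 17.38
tcp_pos: [0.508, 0.3495, 0.0322]
orientation: [[-0.221, 0.975, -0.0], [0.975, 0.221, -0.0], [-0.0, -0.0, -1.0]]
force: [0.7, -0.7, -0.7]
finger_gap: 0.212
grasp_force: 107.6
```

{"api": "send_rows", "payload": {
  "offset": [
    [0,0,-0.08],
    [0,0,0],
    [0,0,0]
  ],
  "angular": [
    [0,0,0],
    [0,0,0],
    [0,0,0]
  ]
}}

```text
t: 17.63
tcp_pos: [0.508, 0.3495, 0.0314]
orientation: [[-0.221, 0.975, -0.0], [0.975, 0.221, -0.0], [-0.0, -0.0, -1.0]]
force: [-0.6, 0.2, -0.9]
finger_gap: 0.218
grasp_force: 107.6
```

{"api": "send_rows", "payload": {
  "offset": [
    [0,0,-0.06],
    [0,0,0],
    [0,0,0]
  ],
  "angular": [
    [0,0,0],
    [0,0,0],
    [0,0,0]
  ]
}}

```text
t: 17.88
tcp_pos: [0.508, 0.3495, 0.0309]
orientation: [[-0.221, 0.975, -0.0], [0.975, 0.221, -0.0], [-0.0, -0.0, -1.0]]
force: [0.2, -0.1, -0.7]
finger_gap: 0.216
grasp_force: 107.6
```

{"api": "send_rows", "payload": {
  "offset": [
    [0,0,-0.05],
    [0,0,0],
    [0,0,0]
  ],
  "angular": [
    [0,0,0],
    [0,0,0],
    [0,0,0]
  ]
}}

```text
t: 18.13
tcp_pos: [0.5081, 0.3495, 0.0305]
orientation: [[-0.221, 0.975, 0.0], [0.975, 0.221, 0.0], [0.0, 0.0, -1.0]]
force: [-0.7, -0.2, -0.5]
finger_gap: 0.221
grasp_force: 108.0
```

{"api": "send_rows", "payload": {
  "offset": [
    [0,0,-0.06],
    [0,0,0],
    [0,0,0]
  ],
  "angular": [
    [0,0,0],
    [0,0,0],
    [0,0,0]
  ]
}}

```text
t: 18.38
tcp_pos: [0.5081, 0.3495, 0.0304]
orientation: [[-0.221, 0.975, 0.0], [0.975, 0.221, 0.0], [0.0, 0.0, -1.0]]
force: [-3.2, -0.7, 5.5]
finger_gap: 0.214
grasp_force: 108.6
```

{"api": "send_rows", "payload": {
  "offset": [
    [0,0,0],
    [0,0,0],
    [0,0,0],
    [0,0,0],
    [0,0,0]
  ],
  "angular": [
    [0,0,0],
    [0,0,0],
    [0,0,0],
    [0,0,0],
    [0,0,0]
  ],
  "jaw": 100,
  "squeeze": 20
}}

```text
t: 18.8
tcp_pos: [0.508, 0.3494, 0.0297]
orientation: [[-0.221, 0.975, -0.0], [0.975, 0.221, -0.0], [-0.0, -0.0, -1.0]]
force: [-0.2, -0.2, 0.2]
finger_gap: 0.61
grasp_force: 0.0
```

{"api": "send_rows", "payload": {
  "offset": [
    [0,0,0],
    [0,0,0],
    [0,0,0],
    [0,0,0],
    [0,0,0]
  ],
  "angular": [
    [0,0,0],
    [0,0,0],
    [0,0,0],
    [0,0,0],
    [0,0,0]
  ]
}}

```text
t: 19.22
tcp_pos: [0.508, 0.3495, 0.0298]
orientation: [[-0.221, 0.975, -0.0], [0.975, 0.221, -0.0], [-0.0, -0.0, -1.0]]
force: [-0.6, 0.3, 0.6]
finger_gap: 0.613
grasp_force: 0.0
```

{"api": "send_rows", "payload": {
  "offset": [
    [0,0,1],
    [0,0,2],
    [0,0,3],
    [0,0,3.5],
    [0,0,3.5]
  ],
  "angular": [
    [0,0,0],
    [0,0,0],
    [0,0,0],
    [0,0,0],
    [0,0,0]
  ]
}}

```text
t: 19.63
tcp_pos: [0.5077, 0.3493, 0.1619]
orientation: [[-0.221, 0.975, -0.0], [0.975, 0.221, -0.0], [-0.0, -0.0, -1.0]]
force: [-0.1, 0.4, 0.9]
finger_gap: 0.608
grasp_force: 0.0
```

{"api": "send_rows", "payload": {
  "offset": [
    [-2,2,1],
    [-3,2,0],
    [-3,2,0],
    [0,0,0],
    [0,0,0]
  ],
  "angular": [
    [0,0,0],
    [0,0,0],
    [0,0,0],
    [0,0,0],
    [0,0,0]
  ]
}}

```text
t: 20.05
tcp_pos: [0.4269, 0.4104, 0.1708]
orientation: [[-0.224, 0.975, 0.001], [0.975, 0.224, 0.0], [0.0, 0.001, -1.0]]
force: [0.3, 0.2, 0.7]
finger_gap: 0.607
grasp_force: 0.0
```

```bash
python3 - <<'E'
from h import *
np.set_printoptions(precision=4,suppress=True)
im=snap('top','t6'); s=snap('scene','s6'); print(status.get_state()['tcp_pos'])
cv2.imwrite('pics/c6.png',np.vstack([cv2.resize(im[80:340,120:440,::-1],(480,390)),cv2.resize(s[100:210,260:520,::-1],(480,203))]))
E
```

```text
[0.4286 0.4092 0.1703]
```

View pics/c6.png

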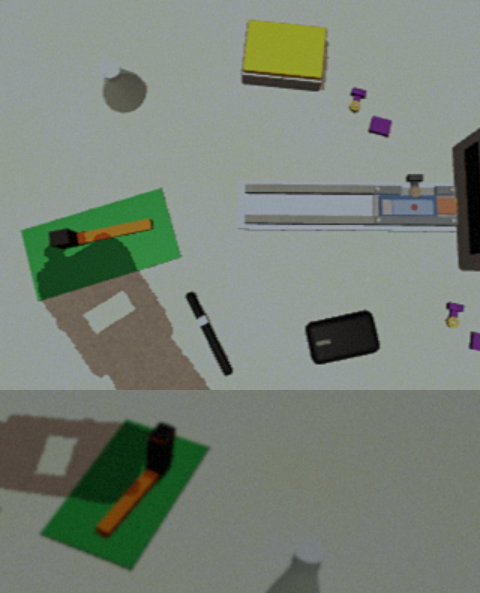

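The final view shows the stick standing upright on the mat, with its post at crop (62,238) and its tip at (152,224). The cassette is home at crop (410,206) with the roller in its notch, and the other things have not moved. I'm handing the job in.

```bash
python3 -c "
from workcell import manip
print(manip.job_done())"
```

```text
the job is handed in; nothing more can be done
None
```

The job is handed in, with no verdict returned: the cassette is home with the roller in its notch after a press of about 17 N at the wrist for just over a second, and the stick stands upright on the mat, released.

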